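Offer up the press bar over the studs

ROBOT

A 7-joint arm with a two-finger parallel gripper is mounted at the origin on a cart in front of the work surface, level with it; the furniture and walls round the work are solid. World frame = base frame: x ahead of the robot, y to its left, z up, the work surface at z = 0. Lengths are in mm, angles in rad, forces in N, time in s.
With the tool pointing down it reaches from about 400 to 900 mm from the base axis. Payload 5.5 kg.
Tool frame: the origin (TCP) lies midway between the tips of the shut fingers; the grasp point (between the pads) lies 19 mm behind it (r.grip_point_offset is the distance from the TCP to the grasp point, in mm); z points along the fingers, y is the direction in which the jaws open and shut (so a half turn about z gives the same grasp; the last joint's range is limited). The gripper opens to 92 mm and grips with 3 to 60 N. Pads are 19 mm wide; open, the fingers measure 130 mm over their backs; the gripper's body (75 mm by 190 mm) begins 47 mm behind the grasp point.
Start: joints at [-1.052, 0.501, -0.427, 1.55, 0.221, 1.138, -0.21], TCP at [164.423, 628.86, 200.529] pointing down, gripper open.
Joint ranges: [-2.88, 2.88], [-0.31, 2.03], [-1.54, 1.56], [0.2, 2.42], [-1.41, 4.55], [0.19, 2.02], [-2.57, 2.57]. Speed limits (rad/s): [2.57, 2.57, 3.14, 3.14, 3.14, 3.14, 3.14].

INTERFACE

Orientations are given as a unit quaternion [w, x, y, z].
In Python, from plant import r, optics gives the robot as it stands.
- The arm moves only by the shell command python3 -m handwheel 'ROWS'. ROWS is JSON, a list of rows, each a list of 5 numbers: the gripper's target within -1 to 1 (shut at 1, half-way at 0, fully open at -1), then the shift along the world's x, y, z in units of 40 mm (1.0 is 40 mm), then the turn about the world's z in units of 6 degrees (1.0 is 6 degrees). In form: [[jaw, dx, dy, dz, turn], ...]. A call has 1 to 12 rows; each row shifts and turns the pose as measured when the row begins; what a row does not reach is not made up. A row lasts 1/10 s, in which the tool goes at most 50 mm and 8.59 degrees, less where a joint would pass 70% of its speed; a pose out of reach is approached as far as the arm can. A call is refused whole if a number of a shift passes 1 or a number of a turn 1, either way. A call with a gripper value outside its range is refused whole. The fingers move at their own pace and stop on an object; the grip force is fixed at half the most. Time passes only in rows, so rows that do not move let the fingers close. It gives the time, the measured TCP pose, the force and the opening at its end, in the units of the state.
- r.observe(): the state, without advancing time (a new reading comes with each control period).
- optics.camera(name): name is "scene" or "top"; returns a dict with "img" (420x560x3 uint8, blue, green, red), "K" (3x3 intrinsics, pixels), "rvec" (rotation vector, rad) and "tvec" (3), from world to camera coordinates, as OpenCV has them. Camera axes: x right, y down, z forward; pixel columns grow to the right and rows downward; lengths in mm; the calibration is good to about 2 mm. A picture is of the moment at which its call begins. There is no depth.
- r.close_job(): hands the job in, once; it reports no verdict.
The state is a dict: "t": time; "q": joint angles; "qd": joint speeds; "tau": joint torques, N m; "eef_pos": TCP position; "orientation": TCP orientation; "force": force on the tool from outside, world axes, zero at the start; "torque": the same for the moment, N m; "gripper_width": opening from 0.0 (shut) to 1.0 (fully open).
Only numpy, scipy, OpenCV 4.12 (cv2) and the standard library are available. Lean on these libraries where they do the work, as an engineer would, in place of code of your own. Each camera call takes 0.05 s, during which the arm holds its last target.

TASK

First set the little lidded pot of nuts upright, fully on the cork disc on the press jig's baseboard, and let go of it. Then fetch the wooden bar whose two holes are as far apart as the jig's two studs, carry it over the clutter and hold it level about a centimetre above the stud tips, with each stud pointing into its hole and the bar never touching the jig. Finish while still gripping the bar there, motionless; leave the other bar and everything else where it is.

Things in the scene. Friction and masses are not known exactly. Their poses are not given: they have to be found in the camera images.
- press_jig: fixed press jig: plywood baseboard 180 (x) x 280 (y) x 18 mm, origin under its centre on the bench, z up. Two upright 10 mm threaded studs at x = 40, y = +70 and -70 mm, tips 78 mm above the bench; between them a stack of wooden strips reaching 42 mm above the bench. A cork disc, 70 mm across and 3 mm thick, lies near one front corner, centred at x = -50, y = +100 mm
- stud_left_tip (a point): centre of the top of the stud on the jig's +y side (axes as the jig's)
- stud_right_tip (a point): centre of the top of the stud on the jig's -y side, 140 mm from the other
- cork_disc_top (a point): centre of the top face of the cork disc, 21 mm above the bench
- nut_pot_center (a point): small black pot with a grey lid, 53 mm high, body 30 mm across (lid 34 mm, the top 8 mm), standing on the bench; the point is on its axis half-way up, 26.5 mm above its foot; z up
- nut_pot: the same pot, origin at the centre of its underside
- wide_bar_center (a point): plain light wooden press bar, 190 long (its y axis) x 44 wide (x) x 18 mm thick (z), about 0.12 kg, with two upright round 22 mm through holes on its centre line, 140 mm apart (70 mm either side of the middle): the bar that fits the studs. It lies flat on the bench, to be gripped across its width at the middle. The point is its centre, half-way up (9 mm); either way round is right over the studs
- wide_bar: the same bar, origin at the centre of its underside
- wide_bar_under_a (a point): centre of its +y hole at the bar's underside
- wide_bar_under_b (a point): centre of its -y hole at the bar's underside
- narrow_bar: plain light wooden press bar, 190 long (its y axis) x 44 wide (x) x 18 mm thick (z), about 0.12 kg, with two upright round 22 mm through holes on its centre line, only 70 mm apart: the wrong bar, to be left alone; origin at the centre of its underside
- tall_jar: glass jar with a black lid, 50 mm across and 102 mm high, a bystander between the bars and the jig; origin at the centre of its underside
- wide_jar: glass jar with a black lid, 62 mm across and 89 mm high, a bystander there too; origin at the centre of its underside
- tape: tape measure, 33x81x64 mm, a bystander behind the bars; origin at the centre of its underside

How it is judged:
By the outcome, as a careful person would: the job done as asked, in the order asked, and still so for the second after the job is handed in, while the arm keeps its last pose, push and grip.
It also fails if it takes over 64 s, if anything falls off the work surface, if the arm or the gripper's body presses on something with over 40 N, if the wrist force passes 120 N, or if a joint passes its speed limit or range.

## Working session

There is one attempt and no reset: what is moved stays moved. The work goes in short steps, Python scripts to look and compute and a shell command to move; the robot and the scene stay as the last step left them, time stands still between calls to the robot, and variables do not carry over. Pictures are saved under pics/ and viewed, and the job is handed in when it is done.

```bash
mkdir -p pics; ls; python3 - <<'E'
from plant import r, optics
import cv2
s=r.observe(); print(s['t'],s['eef_pos'],s['orientation'],s['gripper_width'],r.grip_point_offset)
for n in ("scene","top"):
    c=optics.camera(n); cv2.imwrite(f'pics/{n}0.png',c['img']); print(n,c['K'],c['rvec'],c['tvec'])
E
```

```text
pics
0.0 [164.31801397 628.09342084 199.48552888] [-1.63415059e-04  1.27549826e-01  9.91831675e-01 -9.71366793e-04] 0.9996822994790654 18.8
scene [[444.83750139   0.         280.3372772 ]
 [  0.         444.83750139 206.55531955]
 [  0.           0.           1.        ]] [ 2.31149344 -0.60171783  0.25428655] [-495.81562466  222.86852058  900.86617852]
top [[469.04010735   0.         271.3413857 ]
 [  0.         469.04010735 205.0813651 ]
 [  0.           0.           1.        ]] [ 2.12125671 -2.18210589  0.12446013] [ -11.86726026  561.66058106 1140.16872582]
```

View pics/scene0.png

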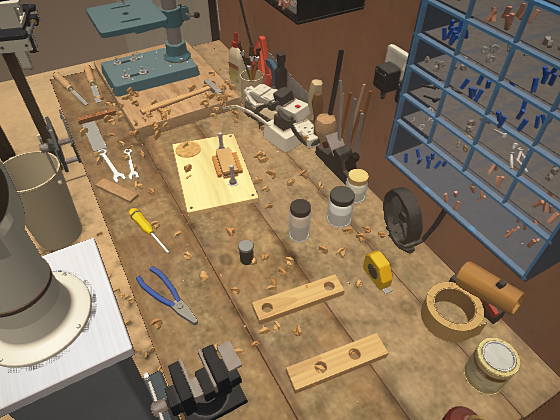

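View pics/top0.png

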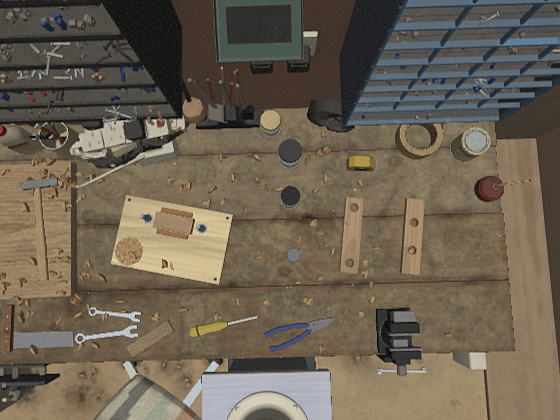

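The scene view shows the jig at about (215,172), the pot at (246,252) and the two jars at (300,220) and (341,207). The wide-hole bar is at (298,298) and the narrow one at (337,362). In the top view the wide bar is at (351,236), the narrow bar at (412,236), the pot at (293,255), the cork at (129,250) and the studs at about (147,217) and (201,228). Next I'll measure them.

```bash
cat > h.py <<'E'
import cv2,numpy as np
from plant import r,optics
def cam(n):
    c=optics.camera(n); c['R']=cv2.Rodrigues(np.array(c['rvec'],float))[0]; c['t']=np.array(c['tvec'],float).ravel(); c['K']=np.array(c['K']); c['P']=c['K']@np.c_[c['R'],c['t']]; return c
def ray(c,uv):
    d=c['R'].T@np.linalg.inv(c['K'])@np.array([*uv,1.]); return -c['R'].T@c['t'],d
def plane(c,uv,z):
    o,d=ray(c,uv); return o+d*(z-o[2])/d[2]
def proj(c,X):
    p=c['P']@np.r_[X,1]; return p[:2]/p[2]
def tri(a,ua,b,ub):
    X=cv2.triangulatePoints(a['P'],b['P'],np.array(ua,float).reshape(2,1),np.array(ub,float).reshape(2,1)).ravel(); X=X[:3]/X[3]
    e=max(np.linalg.norm(proj(a,X)-ua),np.linalg.norm(proj(b,X)-ub)); return X,e
def crop(c,box,k,fn):
    x,y,w,h=box; cv2.imwrite(fn,cv2.resize(c['img'][y:y+h,x:x+w],None,fx=k,fy=k,interpolation=cv2.INTER_CUBIC))
E
python3 - <<'E'
from h import *
t=cam('top'); s=cam('scene')
crop(t,(105,190,135,100),5.9,'pics/tj.png'); crop(t,(270,180,160,110),5,'pics/tb.png')
crop(s,(165,125,100,90),6,'pics/sj.png'); crop(s,(225,225,170,170),3.5,'pics/sb.png')
E
```

```text
(no output)
```

View pics/tj.png

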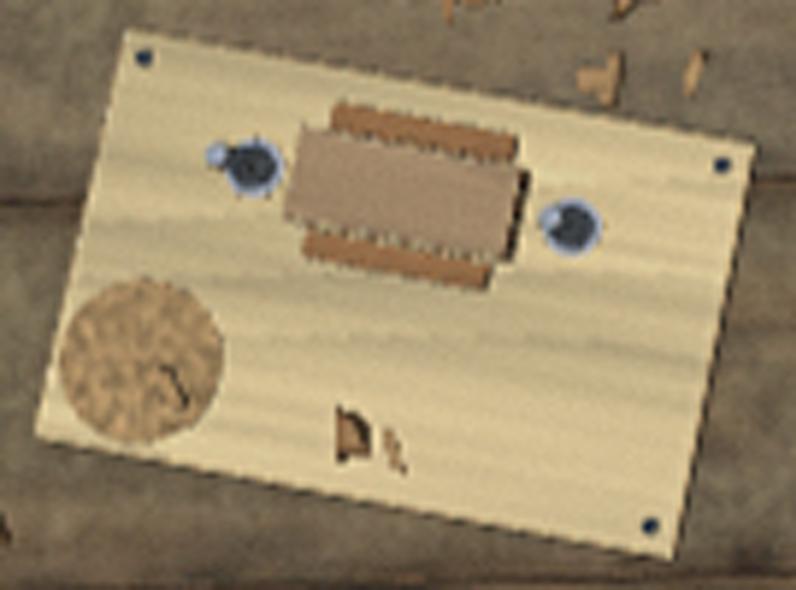

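View pics/tb.png

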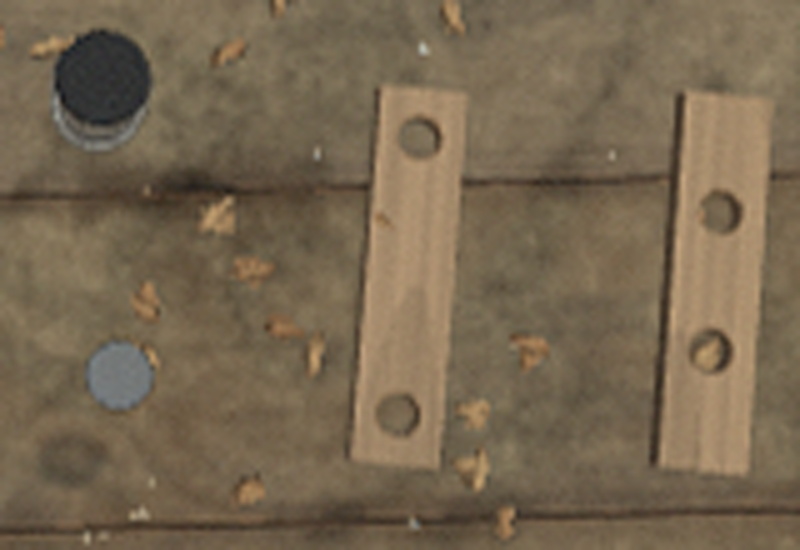

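View pics/sj.png

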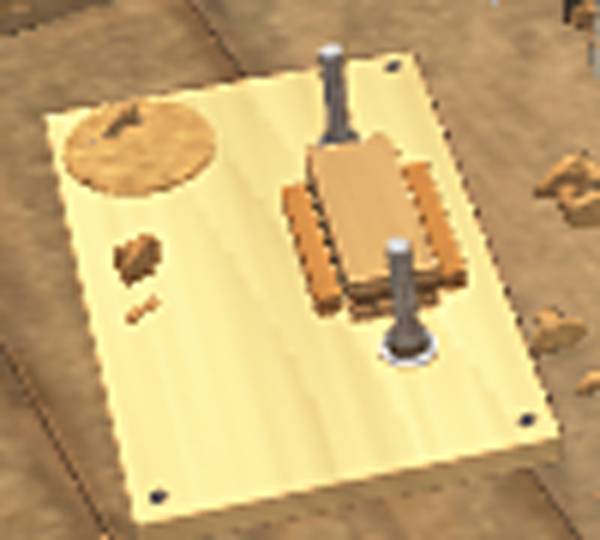

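View pics/sb.png

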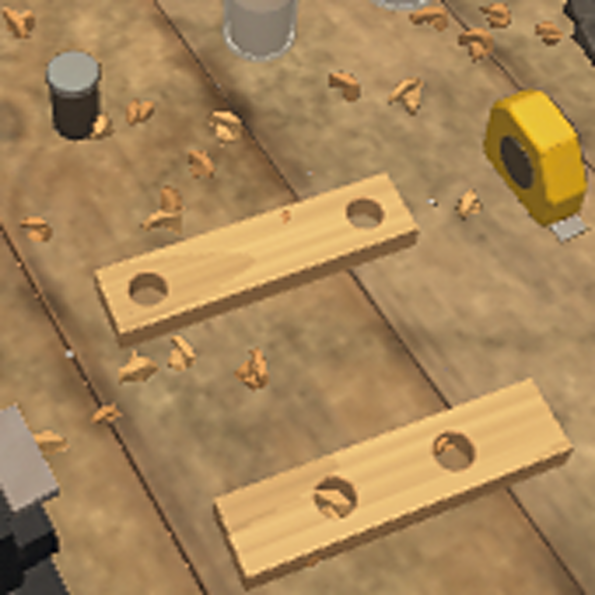

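```bash
cat > m.py <<'E'
from h import *
t=cam('top'); s=cam('scene')
T=lambda p,b,k:np.array([b[0]+(p[0]+.5)/k-.5,b[1]+(p[1]+.5)/k-.5])
tj,tb,sj,sb=((105,190),5.9),((270,180),5),((165,125),6),((225,225),3.5)
def f(n,a,A,b,B):
    X,e=tri(t,T(a,*A),s,T(b,*B)); print(n,X.round(1),'err px',e.round(2)); return X
L=f('studL',(217,155),tj,(331,51),sj); R=f('studR',(552,218),tj,(399,246),sj)
C=f('cork',(142,360),tj,(139,146),sj)
P=f('lid',(121,375),tb,(74,72),sb)
A=f('holeA',(419,138),tb,(365,213),sb); B=f('holeB',(398,415),tb,(149,289),sb)
k=[f('c%d'%i,a,tj,b,sj) for i,(a,b) in enumerate([((126,32),(412,55)),((754,146),(557,440)),((673,556),(140,522)),((37,436),(46,117))])]
f('w0',(381,86),tb,(387,175),sb);f('w1',(467,93),tb,(416,231),sb);f('w2',(439,468),tb,(122,333),sb);f('w3',(352,460),tb,(96,270),sb)
print('jig ctr',np.mean(k,0), 'ang',[np.degrees(np.arctan2(-(a-b)[0],(a-b)[1])) for a,b in [(L,R),(k[0],k[1]),(k[3],k[2]),(A,B)]], np.linalg.norm(L-R),np.linalg.norm(A-B))
print('stud mid',(L+R)/2,'bar mid',(A+B)/2)
# plane versions
for n,p,b,z in [('studL',(217,155),tj,78),('studR',(552,218),tj,78),('cork',(142,360),tj,21),('lid',(121,375),tb,53),('A',(419,138),tb,18),('B',(398,415),tb,18)]: print(n,plane(t,T(p,*b),z).round(1))
for n,p,b,z in [('studL',(331,51),sj,78),('studR',(399,246),sj,78),('cork',(139,146),sj,21),('lid',(74,72),sb,53),('A',(365,213),sb,18),('B',(149,289),sb,18)]: print('S',n,plane(s,T(p,*b),z).round(1))
for n,a,b in [('tall',(290,195),(300,208)),('wide',(290,150),(341,193))]:
    print(n,tri(t,a,s,b), plane(t,a,95))
E
python3 m.py
```

```text
studL [539.7 286.2  77.3] err px 0.46
studR [509.7 149.   77.7] err px 0.42
cork [458.5 334.2  20.6] err px 0.23
lid [436.6 -79.5  53.3] err px 0.43
holeA [ 552.5 -235.8   18.4] err px 0.42
holeB [ 413.9 -218.5   18.6] err px 0.65
c0 [602.  344.2  14.8] err px 0.6
c1 [543.   72.2  14.9] err px 0.07
c2 [370.6 108.7  19. ] err px 0.61
c3 [428.2 379.4  18. ] err px 0.48
w0 [ 580.2 -218.2   16.7] err px 0.58
w1 [ 573.9 -261.    17.1] err px 0.2
w2 [ 387.  -237.2   20.5] err px 0.52
w3 [ 392.2 -194.1   21.5] err px 0.59
jig ctr [485.94314492 226.11107666  16.67368587] ang [np.float64(-12.31882621538978), np.float64(-12.24661711921847), np.float64(-12.019773913519323), np.float64(-97.10332723122819)] 140.46004067407392 139.6932185336645
stud mid [524.72871243 217.62325711  77.50247698] bar mid [ 483.19347003 -227.14493671   18.47883775]
studL [538.6 286.4  78. ]
studR [508.8 149.3  78. ]
cork [458.  334.2  21. ]
lid [435.8 -79.2  53. ]
A [ 551.8 -235.5   18. ]
B [ 412.8 -218.1   18. ]
S studL [540.6 285.   78. ]
S studR [510.6 148.3  78. ]
S cork [459.  333.5  21. ]
S lid [437.6 -79.6  53. ]
S A [ 553.6 -235.9   18. ]
S B [ 415.3 -218.7   18. ]
tall (array([576.72968885, -73.43542207,  93.98024425]), np.float64(0.06743458696631685)) [576.45565292 -73.34598486  95.        ]
wide (array([686.26258731, -76.73076399,  91.96170501]), np.float64(0.3039335673706326)) [686.08892498 -76.91175734  95.        ]
```

```bash
python3 -m handwheel '[[-1,0.9,-0.9,0,-1],[-1,0.9,-0.9,0,-1],[-1,0.9,-0.9,0,-1],[-1,0.9,-0.9,0,-1],[-1,0.9,-0.9,0,-1],[-1,0.9,-0.9,0,-1],[-1,0.9,-0.9,0,-1],[-1,0.5,-0.9,0,-1]]'
```

```text
t: 1.1
eef_pos: [427.4, 343.9, 200.7]
orientation: [-0.002, 0.527, 0.85, 0.004]
force: [1.5, -0.6, 0.1]
gripper_width: 0.998
```

```bash
python3 -m handwheel '[[-1,0.02,-0.9,0,-1],[-1,0.02,-0.9,0,-1],[-1,0.02,-0.9,0,-1],[-1,0.02,-0.9,0,-1],[-1,0.02,-0.9,0,-0.4],[-1,0.02,-0.9,-0.2,0],[-1,0.02,-0.9,-0.3,0],[-1,0.02,-0.9,-0.3,0],[-1,0.02,-0.9,-0.3,0],[-1,0.02,-0.9,-0.3,0],[-1,0.02,-0.9,-0.3,0],[-1,0,-0.6,-0.2,0]]'
```

```text
t: 2.3
eef_pos: [441.6, -95.4, 126.6]
orientation: [0.003, 0.717, 0.697, 0.01]
force: [1.0, 0.7, -1.2]
gripper_width: 1.001
```

```bash
python3 -m handwheel '[[-1,-0.1,0.3,-0.3,0],[-1,-0.02,0.1,-0.4,0],[-1,0,0,-0.4,0],[-1,0,0,0,0]]'; python3 - <<'E'
from h import *
t=cam('top');s=cam('scene')
a=cv2.resize(t['img'][160:320,210:380],None,fx=2.3,fy=2.3);b=cv2.resize(s['img'][150:310,170:340],None,fx=2.3,fy=2.3)
cv2.imwrite('pics/p1.png',np.hstack([a,b])); print(r.observe()['eef_pos'])
E
```

```text
t: 2.7
eef_pos: [436.5, -84.8, 81.3]
orientation: [0.004, 0.721, 0.693, 0.01]
force: [-0.1, -0.1, -0.3]
gripper_width: 1.0
[438.04732052 -85.03562225  82.84617161]
```

View pics/p1.png

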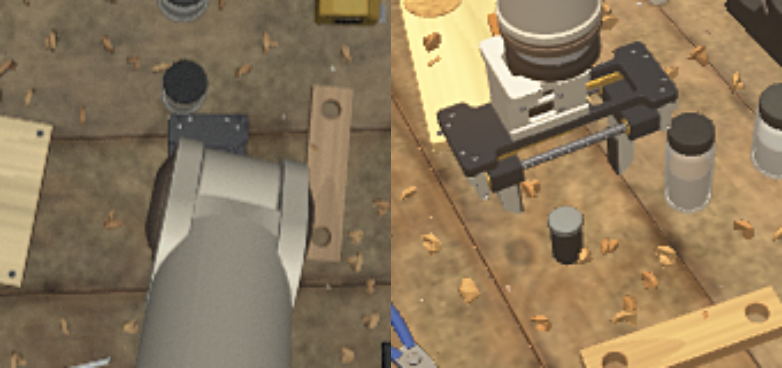

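```bash
python3 -m handwheel '[[-1,0,0.14,-0.4,0],[-1,0,0,-0.5,0],[-1,0,0,-0.4,0],[-1,0,0,-0.3,0],[-1,0,0,-0.1,0],[-1,0,0,0,0]]'
```

```text
t: 3.4
eef_pos: [445.0, -79.4, 18.6]
orientation: [0.01, 0.72, 0.693, 0.015]
force: [0.1, 0.0, -0.3]
gripper_width: 0.998
```

```bash
python3 -m handwheel '[[-1,-0.18,0,-0.2,0],[-1,0,0,0,0],[-1,0,0,0,0]]'; python3 -c "
from h import *
for i in range(4):
  cam('top'); o=r.observe(); print(o['eef_pos'].round(1),np.array(o['orientation']).round(4))"
```

```text
t: 3.7
eef_pos: [438.5, -79.6, 11.5]
orientation: [0.011, 0.72, 0.693, 0.016]
force: [-0.2, -0.0, -0.1]
gripper_width: 0.999
[438.1 -79.6  11.4] [0.0105 0.7204 0.6933 0.016 ]
[438.3 -79.6  11.4] [0.0106 0.7203 0.6933 0.0161]
[438.4 -79.6  11.4] [0.0107 0.7203 0.6934 0.0161]
[438.5 -79.5  11.4] [0.0107 0.7203 0.6934 0.0161]
```

```bash
python3 -m handwheel '[[-1,-0.04,0,-0.14,0],[0.3,0,0,0,0],[1,0,0,0,0],[1,0,0,0,0],[1,0,0,0,0],[1,0,0,0,0],[1,0,0,0,0]]'
```

```text
t: 4.6
eef_pos: [437.3, -79.6, 5.6]
orientation: [0.011, 0.72, 0.693, 0.016]
force: [-0.3, -0.3, 0.4]
gripper_width: 0.523
```

```bash
python3 -m handwheel '[[1,0,0,0,0],[1,0,0,0,0],[1,0,0,0,0],[1,0,0,0,0],[1,0,0,0,0]]'
```

```text
t: 5.1
eef_pos: [437.4, -79.5, 5.6]
orientation: [0.011, 0.72, 0.693, 0.016]
force: [-0.9, 0.3, -0.9]
gripper_width: 0.34
```

```bash
python3 -m handwheel '[[1,0,0,0,0],[1,0,0,0,0],[1,0,0,0.3,0],[1,0,0,0.5,0],[1,0,0,0.6,0],[1,0,0,0.6,0],[1,0,0,0.5,0],[1,0,0,0.2,0],[1,0,0,0,0]]'; python3 - <<'E'
from h import *
s=cam('scene');crop(s,(170,130,180,160),3.5,'pics/p2.png')
E
```

```text
t: 6.0
eef_pos: [435.9, -79.8, 121.0]
orientation: [0.011, 0.721, 0.693, 0.016]
force: [0.2, 0.1, -0.7]
gripper_width: 0.341
```

View pics/p2.png

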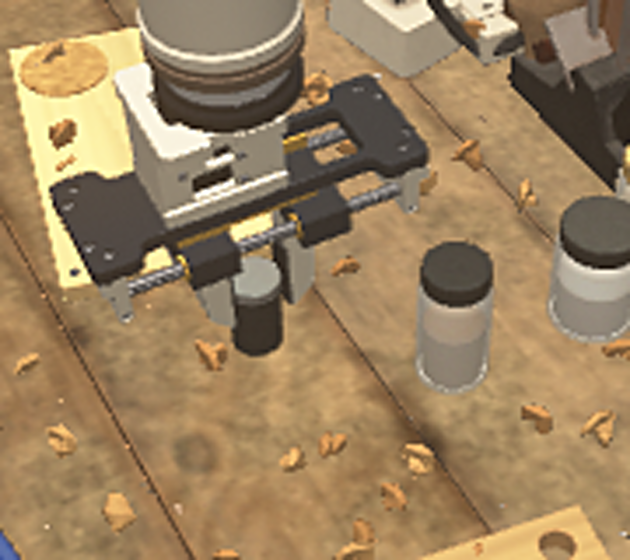

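The pot is off the bench, upright between the fingers at about (257,310) in the crop.

```bash
python3 -m handwheel '[[1,0,0.5,0,0.5],[1,0.05,0.8,0,0.7],[1,0.05,0.9,0,0.7],[1,0.05,0.9,0,0.7],[1,0.05,0.9,0,0.7],[1,0.05,0.9,0,0.7],[1,0.05,0.9,0,0.7],[1,0.05,0.9,0,0.7],[1,0.05,0.9,0,0.7],[1,0.05,0.9,0,0.7],[1,0.05,0.7,0,0.5],[1,0,0.4,0,0.2]]'; python3 -m handwheel '[[1,0,0,0,0],[1,0,0,0,0]]'
```

```text
t: 7.25
eef_pos: [437.3, 325.2, 106.3]
orientation: [-0.005, 0.378, 0.926, 0.01]
force: [-0.7, -1.2, -0.7]
gripper_width: 0.339
t: 7.45
eef_pos: [434.2, 327.0, 104.1]
orientation: [-0.007, 0.375, 0.927, 0.008]
force: [-0.2, -0.2, -0.4]
gripper_width: 0.338
```

```bash
python3 -m handwheel '[[1,0.3,0.1,0,0],[1,0.3,0.07,0,0],[1,0,0,-0.3,0],[1,0,0,-0.4,0],[1,0,0,-0.4,0],[1,0,0,-0.2,0],[1,0,0,0,0],[1,0,0,0,0]]'; python3 - <<'E'
from h import *
s=cam('scene');crop(s,(150,100,130,110),5,'pics/p3.png')
s=cam('top');crop(s,(90,180,160,120),5,'pics/p3t.png')
E
```

```text
t: 8.25
eef_pos: [464.4, 324.6, 47.7]
orientation: [-0.006, 0.382, 0.924, 0.006]
force: [0.7, 0.7, -0.1]
gripper_width: 0.338
```

View pics/p3.png

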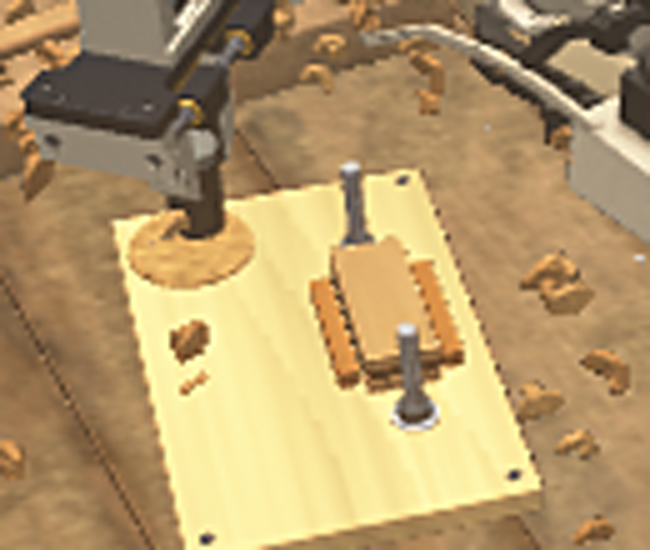

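View pics/p3t.png

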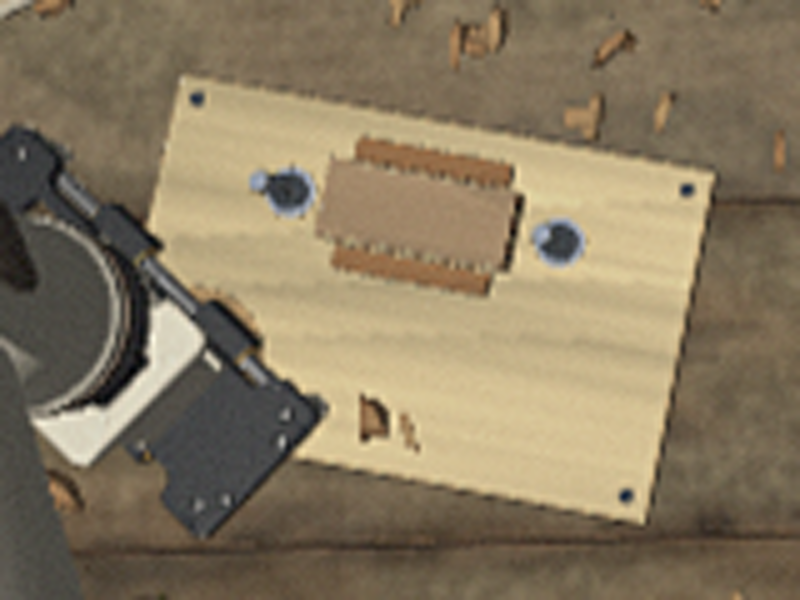

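The pot hangs about 20 mm above the cork, its foot at (205,232) in the scene crop. I need to correct by about -6 mm in x and +9 mm in y, then lower it.

```bash
python3 -m handwheel '[[1,-0.15,0.23,-0.1,0],[1,0,0,-0.1,0],[1,0,0,0,0],[1,0,0,0,0]]'
```

```text
t: 8.75
eef_pos: [458.6, 336.9, 41.5]
orientation: [-0.005, 0.381, 0.924, 0.008]
force: [0.4, -0.5, 0.1]
gripper_width: 0.34
```

```bash
python3 -m handwheel '[[1,0,-0.06,-0.2,0],[1,0,0,0,0],[1,0,0,-0.1,0],[1,0,0,0,0],[1,0,0,0,0]]'
```

```text
t: 9.25
eef_pos: [458.9, 333.7, 28.3]
orientation: [-0.004, 0.382, 0.924, 0.008]
force: [0.2, 0.3, -0.3]
gripper_width: 0.335
```

```bash
python3 -m handwheel '[[1,0,0,-0.03,0],[1,0,0,0,0]]';python3 -m handwheel '[[1,0,0,-0.03,0],[1,0,0,0,0]]'
```

```text
t: 9.45
eef_pos: [459.0, 333.6, 27.1]
orientation: [-0.004, 0.382, 0.924, 0.008]
force: [0.7, 0.3, -1.1]
gripper_width: 0.342
t: 9.65
eef_pos: [459.3, 334.1, 26.9]
orientation: [-0.004, 0.382, 0.924, 0.008]
force: [0.1, -0.4, 0.2]
gripper_width: 0.345
```

```bash
python3 -m handwheel '[[1,0,0,-0.03,0],[1,0,0,0,0],[1,0,0,0,0]]'; python3 - <<'E'
from h import *
s=cam('scene');crop(s,(150,100,130,110),5,'pics/p4.png'); print(r.observe()['force'],r.observe()['eef_pos'])
E
```

```text
t: 9.95
eef_pos: [459.7, 334.7, 26.9]
orientation: [-0.004, 0.382, 0.924, 0.009]
force: [1.1, 0.0, -0.2]
gripper_width: 0.341
[ 1.64955879  0.74982345 -0.13214694] [459.70743051 334.60664584  26.85179435]
```

View pics/p4.png

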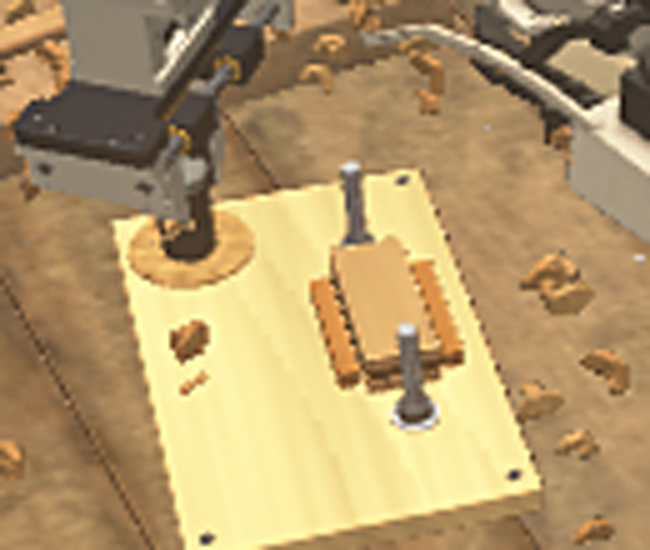

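The pot's foot is at (187,252) in the crop, central on the cork, and z has stopped falling, so it is standing on it. I'll open part-way.

```bash
python3 -m handwheel '[[0.2,0,0,0,0],[0.1,0,0,0,0],[0,0,0,0,0],[-0.1,0,0,0,0],[-0.1,0,0,0,0],[-0.1,0,0,0,0],[-0.1,0,0,0,0]]'
```

```text
t: 10.7
eef_pos: [459.5, 334.4, 26.1]
orientation: [-0.004, 0.382, 0.924, 0.009]
force: [-1.1, 0.8, 0.1]
gripper_width: 0.549
```

```bash
python3 -m handwheel '[[-0.1,0,0,0.2,0],[-0.1,0,0,0.3,0],[-0.1,0,0,0.3,0],[-0.1,0,0,0.4,0],[-0.1,0,0,0.5,0],[-0.1,0,0,0.6,0],[-0.1,0,0,0.6,0],[-0.1,0,0,0.6,0],[-0.1,0,0,0.6,0],[-0.1,0,0,0.2,0],[-0.1,0,0,0,0]]'; python3 - <<'E'
from h import *
s=cam('scene');crop(s,(150,100,130,110),5,'pics/p5.png')
E
```

```text
t: 11.8
eef_pos: [460.1, 335.1, 216.1]
orientation: [-0.002, 0.382, 0.924, 0.013]
force: [0.4, -0.1, 0.5]
gripper_width: 0.554
```

View pics/p5.png

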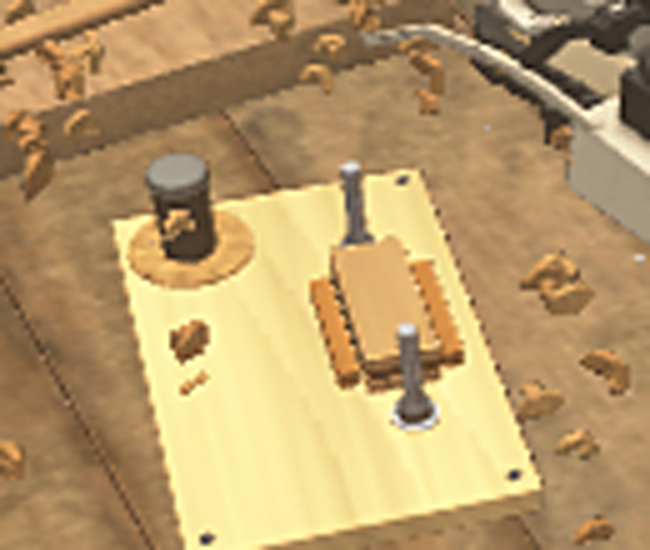

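The pot stands upright and released in the middle of the cork (lid at (178,165), foot at (188,250) in the crop). Next is the bar.

```bash
python3 -m handwheel '[[-0.5,0,-0.4,0,-0.6],[-0.9,0.05,-0.6,0,-1],[-1,0.05,-0.6,0,-1],[-1,0.05,-0.6,0,-1],[-1,0.05,-0.6,0,-1],[-1,0.05,-0.6,0,-1],[-1,0.05,-0.6,0,-1],[-1,0.05,-0.6,0,-1],[-1,0.05,-0.6,0,-1],[-1,0.05,-0.6,0,-1],[-1,0.05,-0.6,0,-1],[-1,0.05,-0.6,0,-1]]'; python3 -m handwheel '[[-1,0.02,-0.6,0,-1],[-1,0.02,-0.6,0,-1],[-1,0.02,-0.6,0,-1],[-1,0.02,-0.6,0,-1],[-1,0.02,-0.6,0,-1],[-1,0.02,-0.6,0,-1],[-1,0.02,-0.6,0,-1],[-1,0.02,-0.6,0,-1],[-1,0.02,-0.6,0,-1],[-1,0,-0.6,0,-1],[-1,0,-0.3,0,-0.5],[-1,0,0,0,0]]'
```

```text
t: 13.05
eef_pos: [468.5, 44.2, 198.0]
orientation: [-0.003, 0.852, 0.524, 0.001]
force: [0.6, 0.8, -0.0]
gripper_width: 0.998
t: 14.25
eef_pos: [461.3, -220.4, 181.7]
orientation: [-0.007, 1.0, -0.025, -0.011]
force: [-0.5, 0.3, 0.5]
gripper_width: 1.0
```

```bash
python3 -m handwheel '[[-1,0.3,-0.1,-0.2,-0.5],[-1,0.25,-0.07,-0.4,-0.2],[-1,0,0,-0.5,0],[-1,0,0,-0.5,0],[-1,0,0,-0.5,0],[-1,0,0,-0.4,0],[-1,0,0,-0.2,0],[-1,0,0,0,0],[-1,0,0,0,0]]'; python3 - <<'E'
from h import *
s=cam('scene');crop(s,(190,180,210,180),3.5,'pics/b1.png')
E
```

```text
t: 15.15
eef_pos: [483.4, -212.9, 65.7]
orientation: [-0.012, 0.999, -0.049, -0.014]
force: [-0.4, -0.5, 0.2]
gripper_width: 0.998
```

View pics/b1.png

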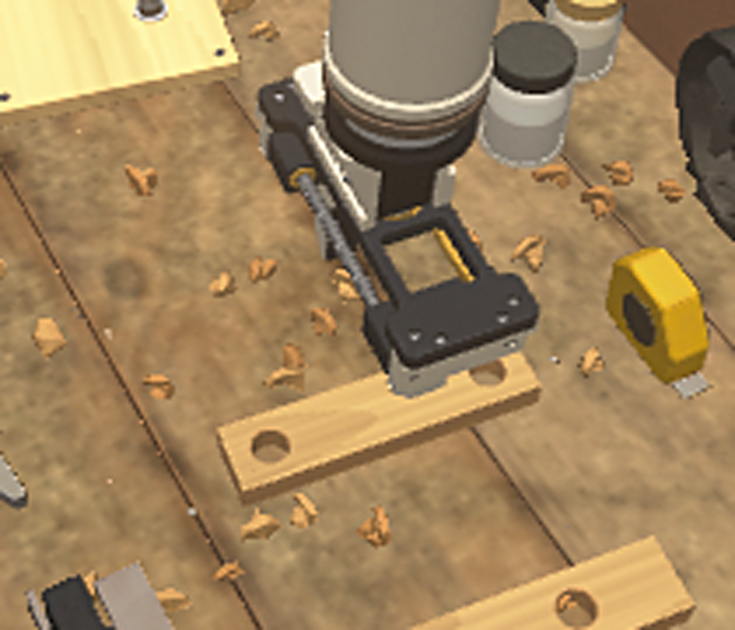

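```bash
python3 -m handwheel '[[-1,0,-0.2,0,-0.25],[-1,0,-0.15,-0.1,0],[-1,0,0,-0.3,0],[-1,0,0,-0.4,0],[-1,0,0,-0.2,0],[-1,0,0,0,0],[-1,0,0,0,0]]'
```

```text
t: 15.9
eef_pos: [485.3, -230.3, 25.5]
orientation: [-0.012, 0.998, -0.064, -0.011]
force: [-0.1, -0.7, 0.0]
gripper_width: 1.001
```

```bash
python3 -m handwheel '[[-1,-0.05,0.06,-0.25,0],[-1,0,0,-0.15,0],[-1,0,0,0,0],[-1,0,0,0,0]]'
```

```text
t: 16.3
eef_pos: [483.7, -227.6, 8.9]
orientation: [-0.012, 0.998, -0.064, -0.011]
force: [0.1, 0.5, -0.0]
gripper_width: 1.003
```

```bash
python3 -m handwheel '[[-1,0,0,-0.13,0],[-1,0,0,0,0]]'; python3 -m handwheel '[[0,0,0,0,0],[1,0,0,0,0],[1,0,0,0,0],[1,0,0,0,0],[1,0,0,0,0],[1,0,0,0,0],[1,0,0,0,0],[1,0,0,0,0],[1,0,0,0,0]]'
```

```text
t: 16.5
eef_pos: [484.1, -227.7, 3.6]
orientation: [-0.012, 0.998, -0.064, -0.01]
force: [0.3, 0.6, -0.8]
gripper_width: 1.001
t: 17.4
eef_pos: [484.6, -228.0, 4.1]
orientation: [-0.011, 0.998, -0.064, -0.01]
force: [-0.3, 0.0, 0.8]
gripper_width: 0.267
```

```bash
python3 - <<'E'
from h import *
s=cam('scene');crop(s,(190,180,210,180),3.5,'pics/b2.png');print(r.observe()['gripper_width'])
E
```

```text
0.22197235661574677
```

View pics/b2.png

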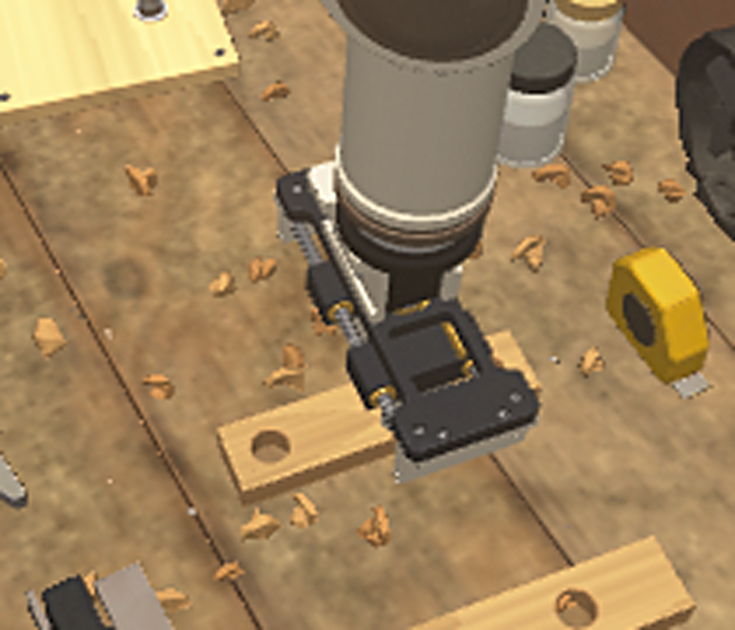

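The bar has not moved, but the fingers shut past its width (44 mm), so they must be riding above it. My guess is that the fingertips sit higher than the TCP reading suggests. I'll open, lift and measure the fingertips' height.

```bash
python3 -m handwheel '[[0,0,0,0.1,0],[-1,0,0,0.5,0],[-1,0,0,0.6,0],[-1,0,0,0.6,0],[-1,0,0,0.3,0],[-1,0,0,0,0],[-1,0,0,0,0],[-1,0,0,0,0]]'; python3 - <<'E'
from h import *
s=cam('scene');crop(s,(250,190,120,120),5,'pics/b3.png');o=r.observe();p=np.array(o['eef_pos']);print(p,np.array(o['orientation']).round(4))
print(proj(s,p), (proj(s,p)-[250,190])*5)
E
```

```text
t: 18.25
eef_pos: [482.9, -227.2, 90.2]
orientation: [-0.012, 0.998, -0.064, -0.011]
force: [-0.3, 0.2, 0.0]
gripper_width: 0.871
[ 482.63243052 -227.10702626   89.92872783] [-0.0119  0.9978 -0.0637 -0.0114]
[299.28108404 276.14822069] [246.4054202  430.74110345]
```

View pics/b3.png

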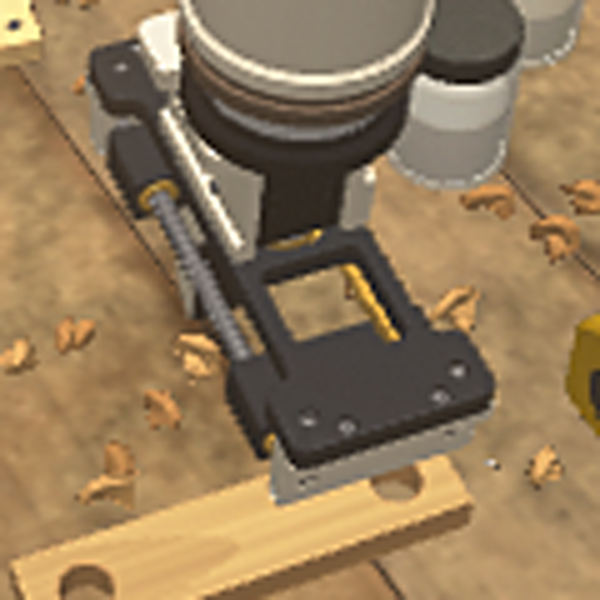

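```bash
python3 - <<'E'
from h import *
s=cam('scene');t=cam('top');p=np.array(r.observe()['eef_pos'])
q=np.array(r.observe()['orientation']); 
from scipy.spatial.transform import Rotation as Ro
M=Ro.from_quat([q[1],q[2],q[3],q[0]]).as_matrix(); print(M.round(3))
for sgn in (1,-1):
  for dy in (46,65):
    for dz in (0,-10,-20,-40,-66): print(sgn*dy,dz,((proj(s,p+M@[0,sgn*dy,dz])-[250,190])*5).round(0))
x,y,w,h=250,190,60,70
cv2.imwrite('pics/b4.png',cv2.resize(s['img'][y:y+h,x:x+w],None,fx=8,fy=8,interpolation=cv2.INTER_CUBIC))
E
```

```text
[[ 0.992 -0.127 -0.021]
 [-0.127 -0.992  0.025]
 [-0.025 -0.022 -0.999]]
46 0 [295. 526.]
46 -10 [298. 512.]
46 -20 [300. 497.]
46 -40 [305. 467.]
46 -66 [311. 426.]
65 0 [317. 568.]
65 -10 [319. 554.]
65 -20 [322. 539.]
65 -40 [327. 509.]
65 -66 [334. 468.]
-46 0 [200. 342.]
-46 -10 [202. 326.]
-46 -20 [203. 311.]
-46 -40 [206. 280.]
-46 -66 [210. 237.]
-65 0 [182. 306.]
-65 -10 [183. 291.]
-65 -20 [185. 276.]
-65 -40 [187. 244.]
-65 -66 [191. 202.]
```

View pics/b4.png

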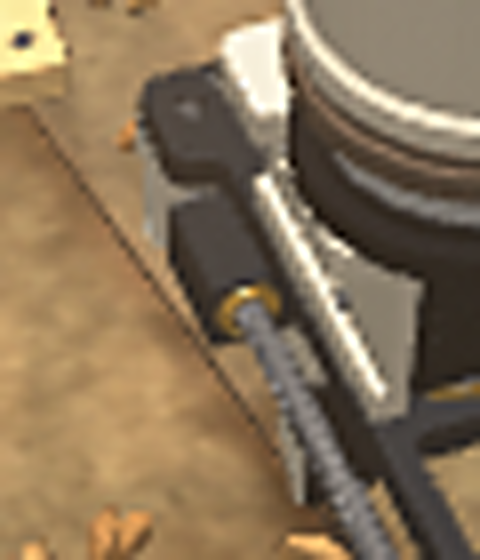

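The far fingertip's corner is at about (300,500) in this 8x crop, which works out about 20 mm behind the stated TCP when open. The tips therefore end near the grasp point, so the bar needs a TCP height of about -9 mm. I'll descend while watching the force.

```bash
python3 -m handwheel '[[-1,0,0,-0.4,0],[-1,0,0,-0.5,0],[-1,0,0,-0.5,0],[-1,0,0,-0.4,0],[-1,0,0,-0.1,0],[-1,0,0,0,0],[-1,0,0,0,0]]'
```

```text
t: 19.1
eef_pos: [480.8, -226.9, 8.6]
orientation: [-0.012, 0.998, -0.064, -0.014]
force: [-0.0, 0.3, 0.5]
gripper_width: 0.999
```

```bash
python3 -m handwheel '[[-1,0.06,0,-0.15,0],[-1,0,0,0,0]]'; python3 -m handwheel '[[-1,0,0,-0.08,0],[-1,0,0,0,0]]'; python3 -m handwheel '[[-1,0,0,-0.08,0],[-1,0,0,0,0]]'
```

```text
t: 19.3
eef_pos: [484.4, -227.4, 3.5]
orientation: [-0.012, 0.998, -0.064, -0.013]
force: [-0.7, -0.2, 0.1]
gripper_width: 1.003
t: 19.5
eef_pos: [485.3, -227.5, 0.8]
orientation: [-0.012, 0.998, -0.064, -0.012]
force: [0.3, -0.0, -0.3]
gripper_width: 1.002
t: 19.7
eef_pos: [485.6, -227.6, -2.3]
orientation: [-0.012, 0.998, -0.064, -0.011]
force: [0.1, -0.1, -0.2]
gripper_width: 1.001
```

```bash
python3 -m handwheel '[[-1,0,0,-0.08,0],[-1,0,0,0,0]]'
```

```text
t: 19.9
eef_pos: [485.6, -227.6, -5.7]
orientation: [-0.012, 0.998, -0.064, -0.011]
force: [-0.5, -0.5, -0.6]
gripper_width: 1.001
```

```bash
python3 -m handwheel '[[-1,-0.05,0,-0.08,0],[-1,0,0,0,0]]'; python3 -m handwheel '[[0.2,0,0,0,0],[0.2,0,0,0,0],[0.2,0,0,0,0],[0.2,0,0,0,0],[0.2,0,0,0,0],[0.2,0,0,0,0],[0.2,0,0,0,0]]'
```

```text
t: 20.1
eef_pos: [483.3, -227.6, -9.2]
orientation: [-0.012, 0.998, -0.064, -0.012]
force: [-0.6, -0.2, -0.2]
gripper_width: 1.002
t: 20.8
eef_pos: [483.6, -227.9, -8.9]
orientation: [-0.012, 0.998, -0.064, -0.011]
force: [-3.7, 0.3, 16.0]
gripper_width: 0.445
```

```bash
python3 - <<'E'
from h import *
s=cam('scene');crop(s,(225,210,130,110),5,'pics/b5.png');o=r.observe();print(o['force'],o['gripper_width'],o['eef_pos'])
E
```

```text
[-3.56001711 -2.4872117   8.60901405] 0.4188007929005075 [ 483.52612526 -228.68418297   -8.26242661]
```

View pics/b5.png

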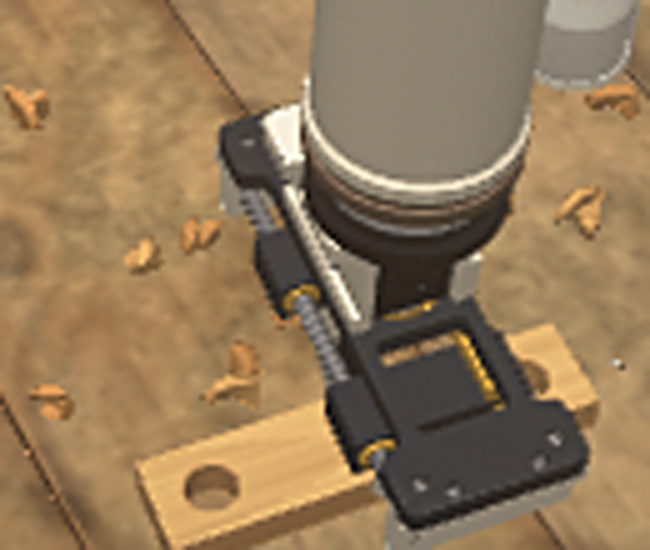

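```bash
python3 -m handwheel '[[-1,0,0,0.15,0],[-1,0,0,0,0],[-1,0,0,0,0],[-1,0,0,0,0],[-1,0,0,0,0],[-1,0,0,0,0],[-1,0,0,0,0],[-1,0,0,0,0]]'; python3 - <<'E'
from h import *
s=cam('scene');crop(s,(225,210,130,110),5,'pics/b6.png')
o=r.observe();print(np.array(o['orientation']).round(4),o['gripper_width'],o['eef_pos'],o['force'])
E
```

```text
t: 21.65
eef_pos: [483.5, -228.4, -2.1]
orientation: [-0.011, 0.998, -0.064, -0.011]
force: [-0.2, 0.3, 0.0]
gripper_width: 0.992
[-0.0114  0.9978 -0.0639 -0.0111] 0.9959171374331245 [ 483.53545887 -228.34419408   -2.08951154] [-0.6222863  -0.06439536  0.20374951]
```

View pics/b6.png

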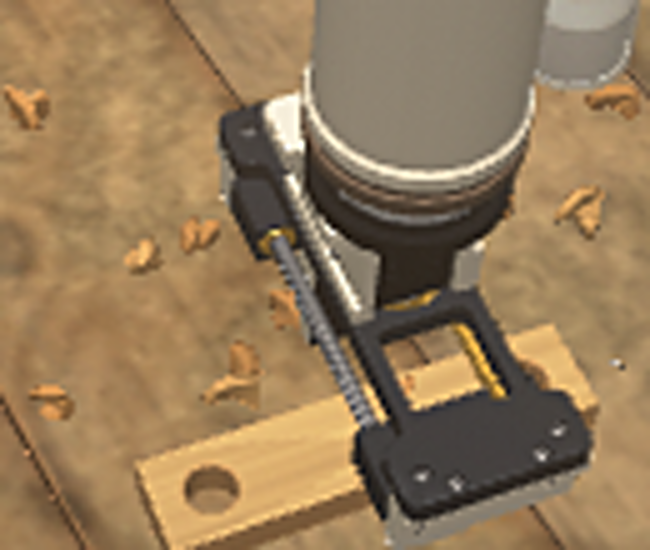

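```bash
python3 - <<'E'
from h import *
from scipy.spatial.transform import Rotation as Ro
s=cam('scene');o=r.observe();p=np.array(o['eef_pos']);q=o['orientation']
M=Ro.from_quat([q[1],q[2],q[3],q[0]]).as_matrix()
im=cv2.resize(s['img'][180:320,220:370],None,fx=5,fy=5,interpolation=cv2.INTER_CUBIC)
f=lambda X:tuple(int(v) for v in (proj(s,p+M@X)-[220,180])*5)
for z,c in ((-66,(0,0,255)),(-90,(0,255,0)),(-110,(255,0,0))):
    P=np.array([f([a*37.5,b*95,z]) for a,b in ((1,1),(1,-1),(-1,-1),(-1,1))]); cv2.polylines(im,[P],True,c,1)
cv2.circle(im,f([0,0,0]),4,(255,0,255),-1)
for b in (-46,46): cv2.line(im,f([0,b,0]),f([0,b,-66]),(0,255,255),1)
cv2.imwrite('pics/b7.png',im)
E
```

```text
(no output)
```

View pics/b7.png

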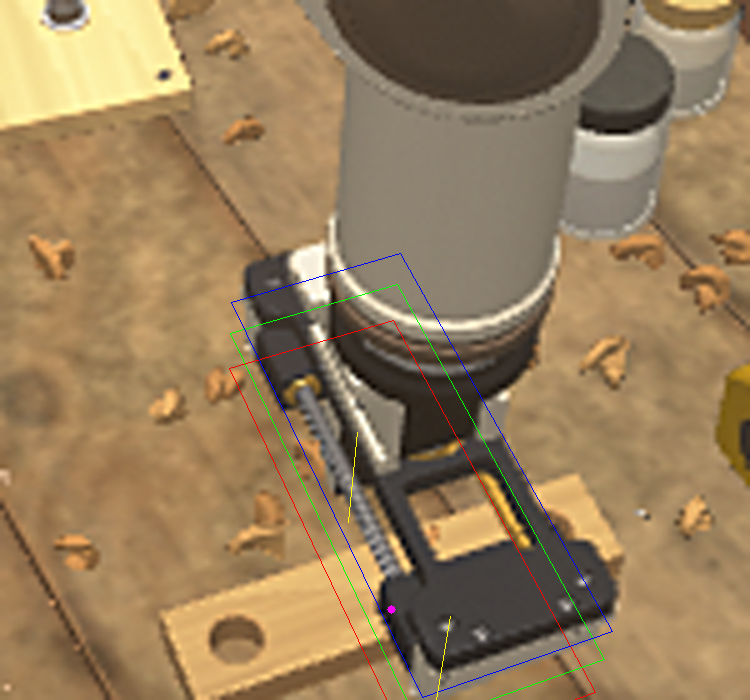

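```bash
python3 -m handwheel '[[-1,0,0,-0.2,0],[-1,0,0,0,0]]'; python3 -m handwheel '[[-1,0,0,-0.08,0],[-1,0,0,0,0]]'; python3 -m handwheel '[[-1,0,0,-0.06,0],[-1,0,0,0,0]]'
```

```text
t: 21.95
eef_pos: [483.6, -228.3, -10.6]
orientation: [-0.011, 0.998, -0.064, -0.011]
force: [0.2, -0.5, 0.3]
gripper_width: 1.002
t: 22.15
eef_pos: [483.4, -228.3, -14.5]
orientation: [-0.011, 0.998, -0.064, -0.011]
force: [-0.2, 0.6, 0.3]
gripper_width: 0.998
t: 22.35
eef_pos: [483.2, -228.3, -17.3]
orientation: [-0.011, 0.998, -0.064, -0.011]
force: [-0.5, 0.2, 0.1]
gripper_width: 0.998
```

```bash
python3 -m handwheel '[[-1,0,0,-0.06,0],[-1,0,0,0,0]]'; python3 -m handwheel '[[-1,0,0,-0.05,0],[-1,0,0,0,0]]'
```

```text
t: 22.55
eef_pos: [483.3, -228.4, -19.8]
orientation: [-0.011, 0.998, -0.064, -0.011]
force: [-0.1, 0.1, -0.5]
gripper_width: 1.002
t: 22.75
eef_pos: [483.4, -228.4, -21.9]
orientation: [-0.011, 0.998, -0.064, -0.011]
force: [0.2, -0.3, 0.2]
gripper_width: 1.001
```

```bash
python3 -m handwheel '[[0,0,0,0,0],[0.1,0,0,0,0],[0.1,0,0,0,0],[0.1,0,0,0,0],[0.1,0,0,0,0],[0.1,0,0,0,0]]';  python3 -m handwheel '[[0.2,0,0,0,0],[0.4,0,0,0,0]]'
```

```text
t: 23.35
eef_pos: [483.6, -228.5, -21.7]
orientation: [-0.011, 0.998, -0.064, -0.011]
force: [0.8, -0.8, -0.8]
gripper_width: 0.526
t: 23.55
eef_pos: [483.6, -228.3, -21.7]
orientation: [-0.011, 0.998, -0.064, -0.011]
force: [-0.5, -0.4, -0.0]
gripper_width: 0.475
```

```bash
python3 -m handwheel '[[1,0,0,0,0],[1,0,0,0,0],[1,0,0,0,0],[1,0,0,0,0]]'
```

```text
t: 23.95
eef_pos: [483.7, -228.4, -21.7]
orientation: [-0.011, 0.998, -0.064, -0.011]
force: [-0.6, -0.2, 0.4]
gripper_width: 0.473
```

The bar is gripped (opening 0.473, or 43.5 mm). Lifting.

```bash
python3 -m handwheel '[[1,0,0,0.2,0],[1,0,0,0.3,0],[1,0,0,0.4,0],[1,0,0,0.5,0],[1,0,0,0.5,0],[1,0,0,0.5,0],[1,0,0,0.5,0],[1,0,0,0.5,0],[1,0,0,0.5,0],[1,0,0,0.3,0],[1,0,0,0.1,0],[1,0,0,0,0]]'; python3 - <<'E'
from h import *
s=cam('scene');crop(s,(180,90,240,200),3,'pics/c1.png')
E
```

```text
t: 25.15
eef_pos: [481.2, -228.6, 164.9]
orientation: [-0.011, 0.998, -0.065, -0.01]
force: [-0.4, 1.0, -1.2]
gripper_width: 0.474
```

View pics/c1.png

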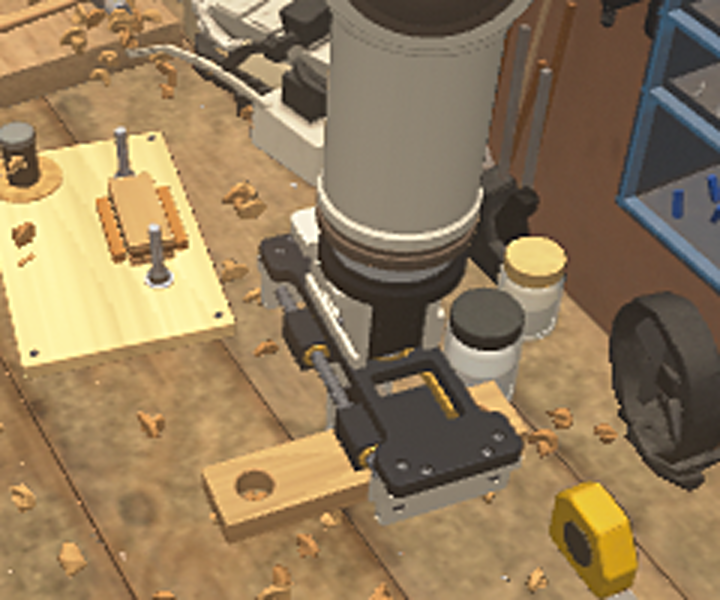

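The bar hangs level below the gripper (hole visible at (255,487) in the crop). Now I'll carry it over the jars.

```bash
python3 -m handwheel '[[1,0.05,0.2,0.02,0.3],[1,0.05,0.4,0.02,0.5],[1,0.05,0.5,0.02,0.6],[1,0.05,0.5,0.02,0.6],[1,0.05,0.5,0.02,0.6],[1,0.05,0.5,0.02,0.6],[1,0.05,0.5,0.02,0.6],[1,0.05,0.5,0.02,0.6],[1,0.05,0.5,0.02,0.6],[1,0.05,0.5,0.02,0.6],[1,0.05,0.5,0.02,0.6],[1,0.05,0.5,0.02,0.6]]'; python3 -m handwheel '[[1,0.05,0.5,0.02,0.6],[1,0.05,0.5,0.02,0.6],[1,0.05,0.5,0.02,0.6],[1,0.05,0.5,0.02,0.6],[1,0.05,0.5,0.02,0.6],[1,0.05,0.5,0.02,0.6],[1,0.05,0.5,0.02,0.6],[1,0.05,0.5,0.02,0.6],[1,0.05,0.5,0,0.6],[1,0,0.3,0,0.4],[1,0,0.1,0,0.2],[1,0,0,0,0]]'
```

```text
t: 26.4
eef_pos: [503.6, 17.2, 171.7]
orientation: [-0.007, 0.948, 0.317, -0.017]
force: [-1.0, 0.5, -1.4]
gripper_width: 0.476
t: 27.6
eef_pos: [522.3, 235.2, 177.9]
orientation: [-0.001, 0.784, 0.62, -0.018]
force: [-0.2, -0.7, -1.3]
gripper_width: 0.478
```

```bash
python3 -m handwheel '[[1,0.05,-0.25,0,0.15],[1,0.04,-0.15,-0.2,0],[1,0,0,-0.4,0],[1,0,0,-0.5,0],[1,0,0,-0.4,0],[1,0,0,-0.2,0],[1,0,0,0,0],[1,0,0,0,0]]'; python3 - <<'E'
from h import *
from scipy.spatial.transform import Rotation as Ro
s=cam('scene');crop(s,(150,90,150,120),5,'pics/d1.png')
t=cam('top');crop(t,(105,160,150,120),5,'pics/d1t.png')
q=r.observe()['orientation'];f=lambda q:Ro.from_quat([q[1],q[2],q[3],q[0]])
R=f(q)*f([-.0114,.9978,-.0639,-.0111]).inv(); print(R.as_euler('ZYX',degrees=True), np.degrees(R.as_matrix()[:2,2]),r.observe()['eef_pos'])
E
```

```text
t: 28.4
eef_pos: [527.2, 209.1, 106.1]
orientation: [0.001, 0.784, 0.621, -0.019]
force: [0.5, 0.7, -0.9]
gripper_width: 0.477
[84.10267354  0.38076894  0.09362779] [0.13225442 0.36913059] [527.46829393 209.45809341 106.5294054 ]
```

View pics/d1.png

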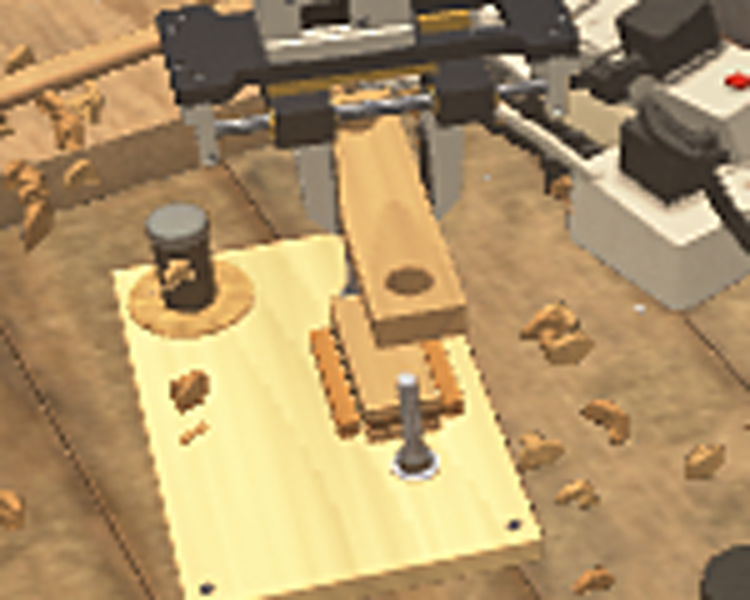

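View pics/d1t.png

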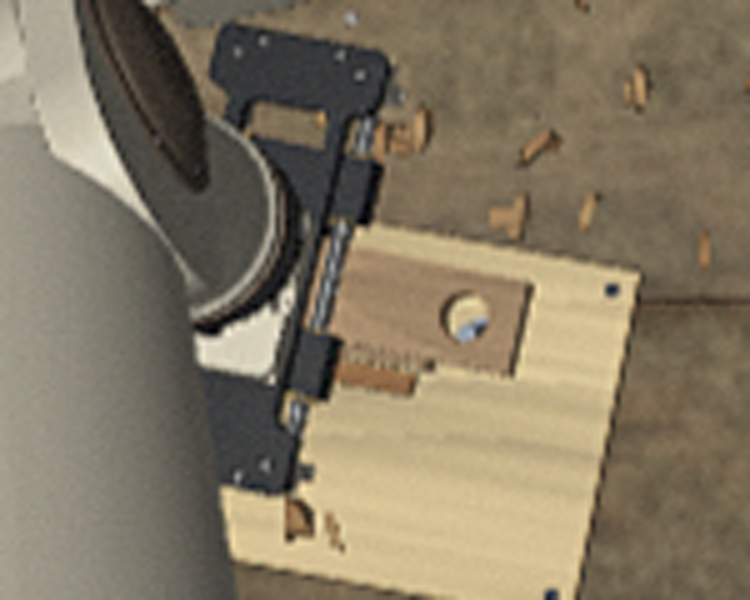

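```bash
cat > n.py <<'E'
from h import *
import sys
t=cam('top'); s=cam('scene')
v=[float(x) for x in sys.argv[1:]]
T=lambda p,b,k:np.array([b[0]+(p[0]+.5)/k-.5,b[1]+(p[1]+.5)/k-.5])
for i in range(0,len(v),4):
    a,b=T(v[i:i+2],(105,160),5),T(v[i+2:i+4],(150,90),5)
    X,e=tri(t,a,s,b); print(X.round(1),e.round(2), plane(t,a,X[2]).round(1),plane(s,b,X[2]).round(1))
print(r.observe()['eef_pos'])
E
python3 n.py 467 318 410 281  533 286 466 303  512 376 372 323
```

```text
[511.4 137.7 147.2] 0.41 [510.5 138.  147.2] [512.3 137.4 147.2]
[525.3 107.1 150. ] 0.71 [523.9 107.6 150. ] [526.9 106.6 150. ]
[483.8 118.  146.8] 0.0 [483.8 118.  146.8] [483.8 118.  146.8]
[527.6115556  209.95307567 106.79594776]
```

```bash
python3 -m handwheel '[[1,-0.05,0.27,0,0.12],[1,0,0,-0.2,0],[1,0,0,-0.2,0],[1,0,0,-0.1,0],[1,0,0,0,0],[1,0,0,0,0]]'; python3 - <<'E'
from h import *
from scipy.spatial.transform import Rotation as Ro
s=cam('scene');crop(s,(150,90,150,120),5,'pics/d2.png')
t=cam('top');crop(t,(105,160,150,120),5,'pics/d2t.png')
q=r.observe()['orientation'];f=lambda q:Ro.from_quat([q[1],q[2],q[3],q[0]])
R=f(q)*f([-.0114,.9978,-.0639,-.0111]).inv(); print(R.as_euler('ZYX',degrees=True),r.observe()['eef_pos'])
E
```

```text
t: 29.2
eef_pos: [525.7, 223.2, 85.9]
orientation: [0.001, 0.779, 0.627, -0.017]
force: [-0.5, 0.2, -1.5]
gripper_width: 0.477
[ 8.50070351e+01  2.55165446e-01 -3.42532377e-02] [525.80880181 223.17112961  86.18612532]
```

View pics/d2.png

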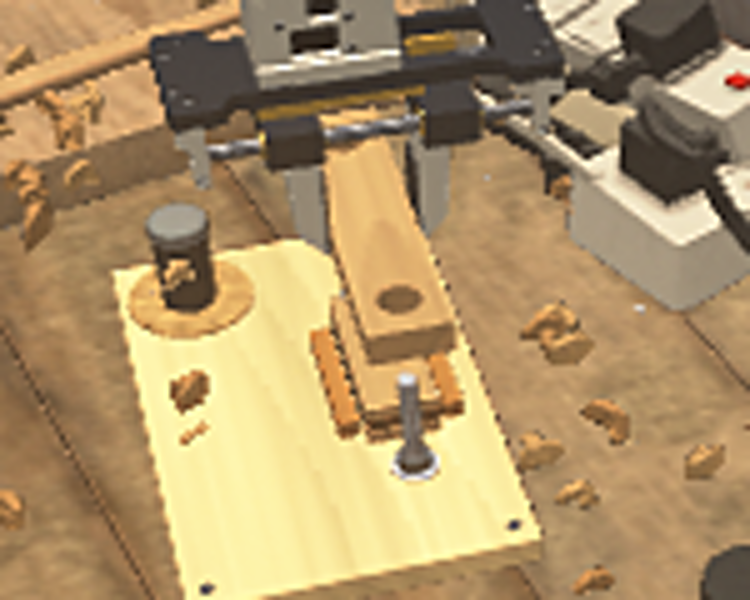

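View pics/d2t.png

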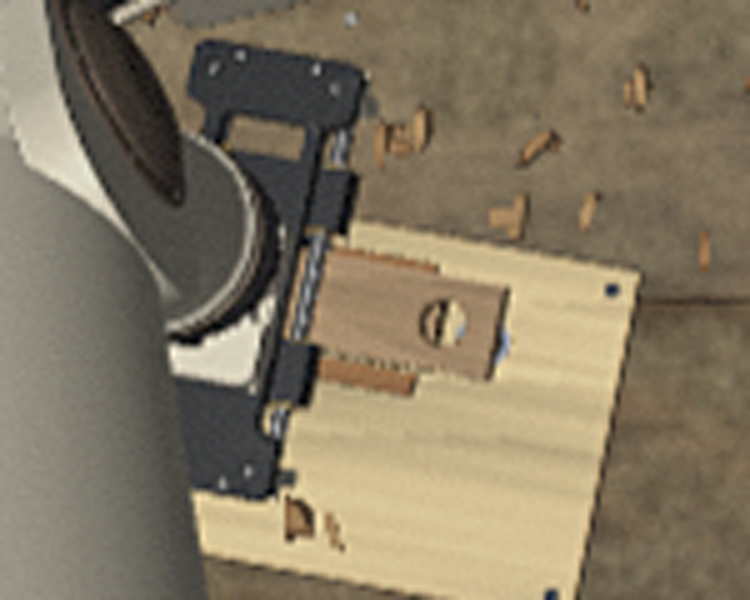

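```bash
python3 n.py 443 323 401 298 509 289 454 321 489 380 367 338
```

```text
[511.4 152.2 126.8] 0.5 [510.4 152.5 126.8] [512.6 151.8 126.8]
[525.7 121.4 129. ] 0.32 [525.  121.6 129. ] [526.4 121.1 129. ]
[484.3 131.1 127.9] 0.41 [483.5 131.4 127.9] [485.3 130.8 127.9]
[526.09551729 223.30897084  86.51396558]
```

```bash
python3 -m handwheel '[[1,-0.03,-0.08,-0.1,0],[1,0,0,-0.15,0],[1,0,0,-0.1,0],[1,0,0,0,0],[1,0,0,0,0],[1,0,0,0,0]]'; python3 - <<'E'
from h import *
print(r.observe()['eef_pos'],r.observe()['orientation'])
E
```

```text
t: 30.0
eef_pos: [525.0, 219.5, 71.4]
orientation: [0.001, 0.779, 0.627, -0.017]
force: [0.1, -0.5, -2.1]
gripper_width: 0.48
[525.00500504 219.46119353  71.44955978] [ 0.00108275  0.77900542  0.62679373 -0.01670346]
```

```bash
python3 -m handwheel '[[1,0,0,-0.12,0],[1,0,0,0,0],[1,0,0,0,0]]'; python3 - <<'E'
from h import *
s=cam('scene');crop(s,(150,90,150,120),5,'pics/d3.png')
t=cam('top');crop(t,(105,160,150,120),5,'pics/d3t.png')
E
```

```text
t: 30.3
eef_pos: [525.2, 219.7, 66.5]
orientation: [0.001, 0.779, 0.627, -0.016]
force: [0.1, 0.1, -2.7]
gripper_width: 0.48
```

View pics/d3.png

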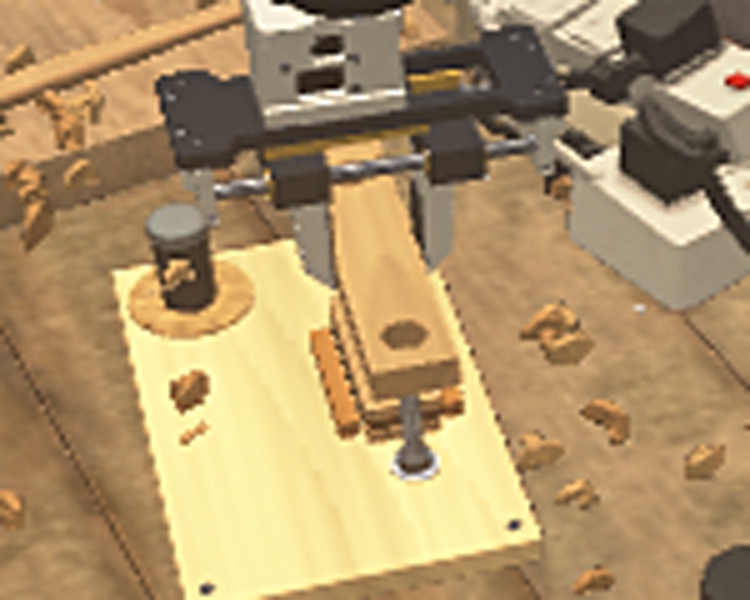

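View pics/d3t.png

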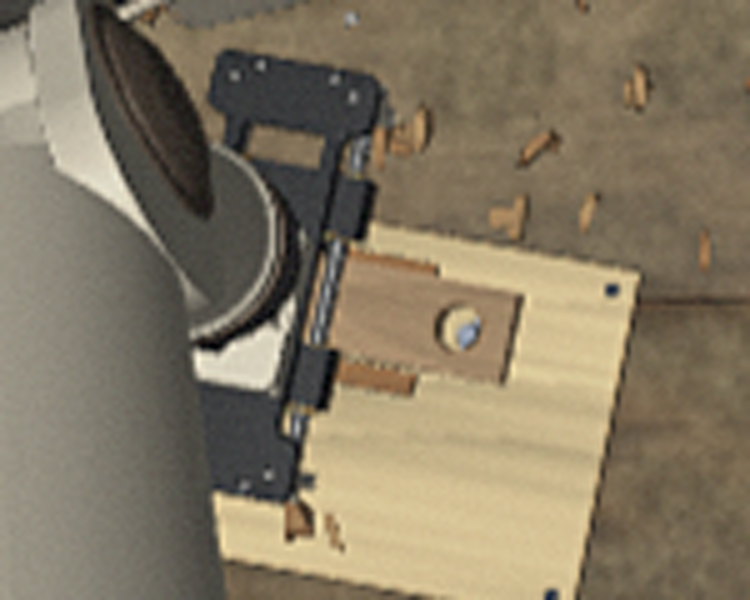

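```bash
python3 n.py 460 326 405 334 523 296 459 358 502 383 374 373; python3 - <<'E'
from h import *
s=cam('scene');t=cam('top')
for n,z in (('tip',77.6),('at top face',106.5)):
  X=[509.7,149.0,z]; print(n,(proj(t,X)-[105,160])*5+2,(proj(s,X)-[150,90])*5+2)
E
```

```text
[510.9 147.8 107.8] 0.19 [510.5 147.9 107.8] [511.3 147.6 107.8]
[524.7 117.6 109. ] 0.54 [523.6 118.  109. ] [526.  117.2 109. ]
[484.4 128.  108.4] 0.57 [483.2 128.4 108.4] [485.7 127.5 108.4]
[525.24096171 219.67380126  66.56669062]
tip [468.40741827 332.91496587] [405.27250608 380.34244337]
at top face [458.15860629 327.95887874] [401.02607576 335.49270292]
```

```bash
python3 -m handwheel '[[1,0,0,-0.05,0],[1,0,0,0,0],[1,0,0,0,0],[1,0,0,0,0]]'; python3 - <<'E'
from h import *
from scipy.spatial.transform import Rotation as Ro
s=cam('scene');crop(s,(150,90,150,120),5,'pics/e1.png')
t=cam('top');crop(t,(105,160,150,120),5,'pics/e1t.png')
o=r.observe();q=o['orientation'];f=lambda q:Ro.from_quat([q[1],q[2],q[3],q[0]])
R=f(q)*f([-.0114,.9978,-.0639,-.0111]).inv(); print(R.as_euler('ZYX',degrees=True),o['eef_pos'],np.abs(o['qd']).max(),o['gripper_width'])
cv2.imwrite('pics/e1f.png',s['img'])
E
```

```text
t: 31.0
eef_pos: [525.3, 219.7, 64.5]
orientation: [0.001, 0.779, 0.627, -0.016]
force: [0.3, 0.4, -0.7]
gripper_width: 0.478
[84.97874993  0.19976751 -0.1363537 ] [525.36129085 219.71329369  64.54951742] 0.0014941323447480756 0.4763762172850674
```

View pics/e1f.png

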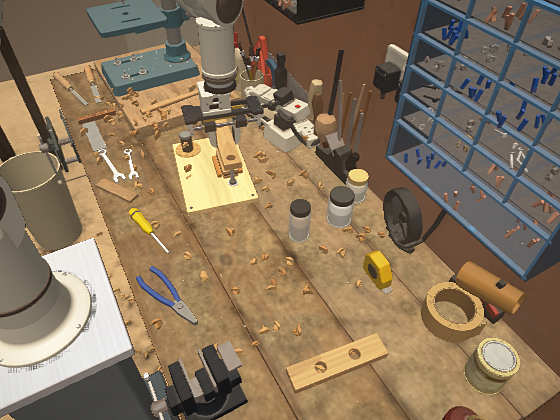

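View pics/e1.png

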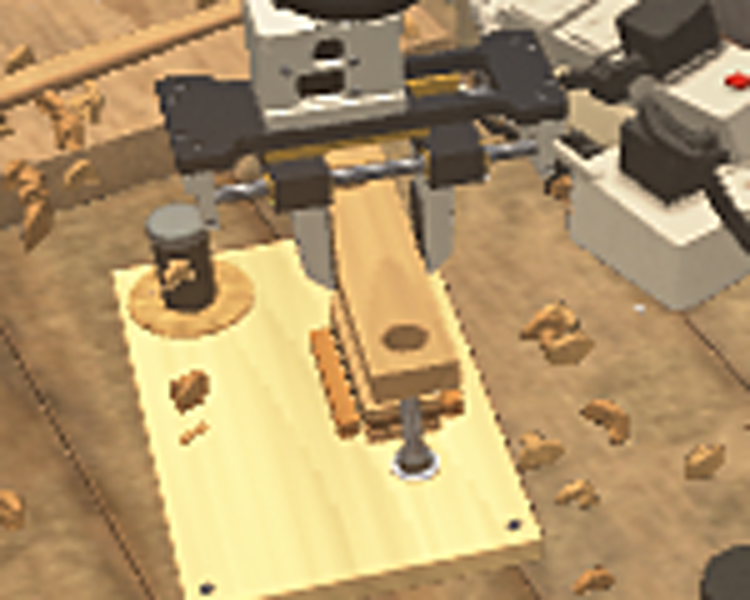

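View pics/e1t.png

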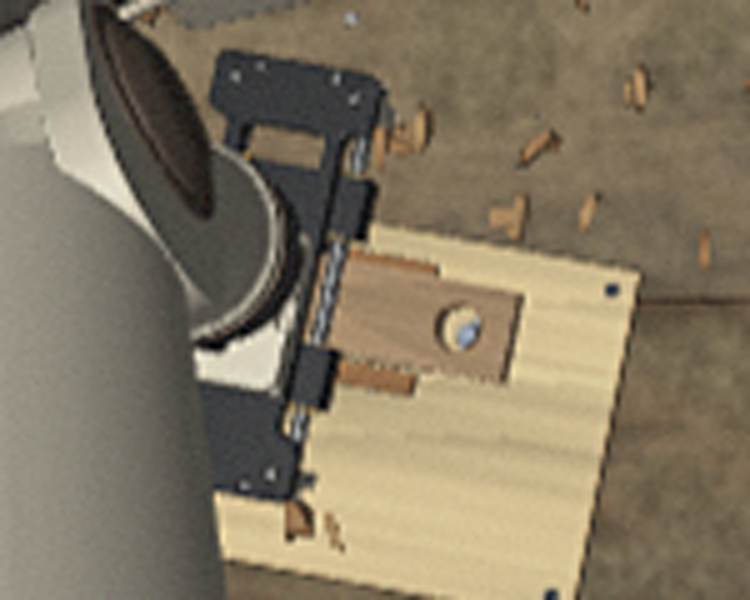

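The right stud shows inside its hole in the top view (tip at (467,331), hole centre (460,327)). In the scene view its shaft runs up under the bar's end at (412,400). The pot is on the cork, and the jars, the tape and the narrow bar have not moved. The arm is still, so I'll hand in.

```bash
python3 - <<'E'
from plant import r
print(r.close_job()); o=r.observe(); print(o['t'],o['eef_pos'],o['force'],o['gripper_width'])
E
```

```text
the job is handed in; nothing more can be done
None
the job is handed in; nothing more can be done
```

I set the pot upright and central on the cork disc and let go of it. Then I carried the wide-hole bar over the jars and handed the job in at about 31 s, still gripping it motionless over the studs.

**Last checks:**
- **Pot:** it stands upright on the cork with the gripper clear.
- **Height and level:** the bar's underside is about 10 mm above the stud tips, and it is level to within about 0.3°. The height comes from a two-view measurement taken 2 mm higher, less the last move.
- **Right hole:** it is within about 2 mm of its stud by the two-view measurement. The estimate from the tool pose differs from that by about 2–3 mm. Both are inside the 6 mm of clearance.
- **Left hole:** the gripper hides it in both views, so I only inferred its position from the bar's angle, which is within about 0.3° of the line between the studs.
- **Everything else:** the narrow bar, jars and tape look unmoved, and no contact with the jig showed in the forces.

**What went wrong on the way:** the fingertips sit about 20–27 mm higher than the TCP reading suggests. My first two closings on the bar passed over its top, the second with about 16 N upward on the tool. The bar did not visibly move, and I got the grip by going lower.

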